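# Ease the serving slab out over the counter's edge and lay it on the trivet

### The arm

A 6-joint arm with a two-finger parallel gripper is mounted at the origin on a cart in front of the work surface, level with it; the furniture and walls round the work are solid. World frame = base frame: x ahead of the robot, y to its left, z up, the work surface at z = 0. Lengths are in m, angles in degrees, forces in N, time in s.
With the tool pointing down it reaches from about 0.375 to 0.9 m from the base axis. Payload 3.1 kg.
Tool frame: the origin (TCP) lies at the very end of the fingers, on their centre line; the grasp point (between the pads) lies 19 mm behind it; z points along the fingers, y is the line along which they close (so a half turn about z gives the same grasp; the last joint's range is limited). The gripper opens to 87 mm and grips with 3 to 60 N. Pads are 19 mm wide; open, the fingers measure 117 mm over their backs; the gripper's body (75 mm by 190 mm) begins 51 mm behind the grasp point.
Start: joints at [59.387, 30.224, 82.088, -0, 67.689, -10.227], TCP at [0.218, 0.586, 0.223] pointing down, gripper open.
Joint ranges: [-176.69, 176.69], [-43.24, 126.21], [12.49, 139.97], [-82, 262], [0, 151.66], [-163.58, 163.58]. Speed limits (degrees/s): [159.86, 159.86, 180, 180, 180, 180].

### API

Orientations are given as a 3x3 rotation matrix whose columns are the frame's x, y, z axes.
In Python, from rig import * gives the robot as it stands.
- The arm moves only by the tool jog_arm, never from a script. Its arguments are lists of equal length, an entry for each row: "delta_pos": the shift along the world's x, y, z in cm, a list of three; "turn": the turn about the world's z in degrees; "grip": the closure, from 0 (fully open) to 1 (shut). In form: {"delta_pos": [[x, y, z], ...], "turn": [turn, ...], "grip": [grip, ...]}. A call has 1 to 12 rows; each row is the pose to reach, as a shift and turn from the pose commanded when the call began; what a row does not reach only later rows make up. A row lasts 1/8 s, in which the tool goes at most 62.5 mm and 10.7 degrees, less where a joint would pass 70% of its speed; a pose out of reach is approached as far as the arm can. A call with a gripper value outside its range is refused whole. The fingers move at their own pace and stop on an object; the grip force is fixed at half the most. Time passes only in rows, so rows that repeat a pose let the fingers close. It gives the time, the measured TCP pose, the force, the opening and the grip force at its end, in the units of the state.
- read_state(): the state, without advancing time (a new reading comes with each control period).
- capture(name): name is "scene" or "top" or "wrist"; returns a dict with "color" (384x512x3 uint8, blue, green, red), "fovy" (degrees; the focal length in pixels is half the picture's height over the tangent of half this angle, whatever the lens; pixels are square), "cx", "cy" (the principal point, pixels), "k1" (the pictures are not rectified: a ray, as slopes to the right and down, at radius r is drawn at 1 + k1 r^2 times it, then the intrinsics apply), "camera_from_world" (4x4, takes a point from world to camera coordinates). Camera axes: x right, y up, looking along -z (the intrinsics and any distortion apply to the point x, -y, -z); pixel columns grow to the right and rows downward; lengths in m; the calibration is good to about 2 mm. A picture is of the moment at which its call begins. There is no depth.
- hand_in(): hands the job in; it is judged then, once.
The state is a dict: "time_s": time; "joint_positions": joint angles; "qvel": joint speeds; "tau": joint torques, N m; "position": TCP position; "tcp_rot": TCP orientation; "force": force on the tool from outside, world axes, zero at the start; "moment": the same for the moment, N m; "opening": opening from 0.0 (shut) to 1.0 (fully open); "grasp_force": force on a finger pad.
Only numpy, scipy, OpenCV 4.12 (cv2) and the standard library are available. Lean on these libraries where they do the work, as an engineer would, in place of code of your own. Each camera call takes 0.05 s, during which the arm holds its last target. There are 200 camera calls.

### The job

The dark stone serving slab lies sunk in its wooden caddy with nothing to get hold of. Rest on it lightly from above and slide it, level, out past the counter's edge until enough sticks out to pinch it by its two long sides, then lift it out and lay it flat, lengthwise and centred on the iron trivet and let go. The stone is brittle, so never bear down hard on it, and leave the other things where they stand.

Things in the scene. Friction and masses are not known exactly. Their poses are not given: they have to be found in the camera images.
- slab_center (a point): Flat dark-grey stone slab, 60 (x) x 156 (y) x 7 mm (z), 0.12 to 0.25 kg; the point is its centre, half-way up. Its y axis runs lengthwise, towards the caddy's open end. At the start it lies flat on the caddy's floor with 1 to 10 mm of play along y and 2 to 4 mm at each side: no room for fingers beside or behind it. Its top is then 4 mm below the rails' tops.
- slab_outer (a point): Middle of the slab's outer end face (the end at the caddy's open side), 78 mm from the slab's centre along its y axis, half-way up. The slab slides on the caddy's cork floor with friction of about 0.5, less than finger tips have on it, so a tip that bears on it with some 5 to 12 N carries it along. No catch holds it.
- caddy: Fixed shallow wooden caddy on four short levelling feet that hold it 1 to 10 mm above the counter. 82 (x) x 176 (y) x 15 mm (z): floor 4 mm thick with its cork lining, two rails along y, 8 mm wide and 15 mm high, a wall of the same height and thickness across the inner (-y) end, open at the outer (+y) end. Channel 66 mm wide, 168 mm long. Origin: centre of its underside, without the feet.
- caddy_mouth (a point): Middle of the caddy floor's top at its open end, 4 mm above its underside, 3 to 12 mm short of the counter's left-hand (+y) edge. The slab slides out along this point's +y axis. Beyond the counter's edge there is nothing down to the kitchen floor. The slab tips out once about half its length is over the counter's edge.
- trivet_top (a point): Loose black iron trivet, a low grid on four feet, 51 (x) x 85 (y) x 20 mm (z), 0.25 kg, standing on the counter; the point is the middle of its top, 20 mm above the counter. Its y axis is its long direction.
- tin: Bystander, loose: round food tin, 75 mm across, 58 mm high, between the caddy and the near edge of the counter; origin at the centre of its underside.
- candle: Bystander, loose: small round candle in a metal cup, 38 mm across, 15 mm high, by the inner (-y) end of the caddy; origin at the centre of its underside.
- soap: Bystander, loose: oval soap dish with a bar of soap, 88 (x) x 123 (y) x 34 mm, at the near edge of the counter; origin at the centre of its underside.
- bed (a joint): How far the cork lining of the caddy's floor is pressed in, in m, about 0.1 mm per 12 N of load; the reading is too coarse to steer by. The lining fills the channel and gives sluggishly.
Things that resemble listed ones, but are neither listed nor needed, are in the scene too. What is shaped like the part that bears trivet_top but pink is not meant.

How it is judged:
By the outcome, as a careful person would: the job done as asked, in the order asked, and still so for the second after the job is handed in, with the robot touching nothing.
It also fails if it takes over 72 s, if anything falls off the work surface, if the arm or the gripper's body presses on something with over 40 N, if the wrist force passes 120 N, or if a joint passes its speed limit or range.

## Working session

There is one attempt and no reset: what is moved stays moved. The work goes in short steps, Python scripts to look and compute and a tool call to move; the robot and the scene stay as the last step left them, time stands still between calls to the robot, and variables do not carry over. Pictures are saved under pics/ and viewed, at most 10 in all, crops included, and the job is handed in when it is done.

Besides the shell and the picture viewer there is one more tool, called after "Emit:" as a command line: name --pt "numbers of a row" for each row, then --argument value for the rest. jog_arm: Moves the arm, as the interface text tells. Its arguments: {"type":"object","properties":{"delta_pos":{"type":"array"},"turn":{"type":"array"},"grip":{"type":"array"}},"required":["delta_pos","turn","grip"]}

```bash
mkdir -p pics; cat > h.py <<'E'
from rig import *
import numpy as np, cv2
def save(n,f):
    c=capture(n); cv2.imwrite(f'pics/{f}.png',c['color']); 
    import pickle; pickle.dump(c,open(f'pics/{f}.pkl','wb')); return c
def load(f):
    import pickle; return pickle.load(open(f'pics/{f}.pkl','rb'))
def px2w(c,pts,z):
    pts=np.array(pts,float).reshape(-1,1,2); f=192/np.tan(np.radians(c['fovy'])/2)
    K=np.array([[f,0,c['cx']],[0,f,c['cy']],[0,0,1]])
    u=cv2.undistortPoints(pts,K,np.array([c['k1'],0,0,0.])).reshape(-1,2)
    M=c['camera_from_world'];R=M[:3,:3];o=-R.T@M[:3,3]
    d=np.c_[u[:,0],-u[:,1],-np.ones(len(u))]@R
    return o+d*((z-o[2])/d[:,2])[:,None]
def w2px(c,P):
    P=np.array(P,float).reshape(-1,3);f=192/np.tan(np.radians(c['fovy'])/2)
    q=P@c['camera_from_world'][:3,:3].T+c['camera_from_world'][:3,3]
    s=np.c_[q[:,0]/-q[:,2],-q[:,1]/-q[:,2]];s=s*(1+c['k1']*(s**2).sum(1,keepdims=True))
    return s*f+[c['cx'],c['cy']]
E
python3 - <<'E'
from h import *
s=read_state();print(s['time_s'],s['position'],s['tcp_rot'],s['force'],s['opening'])
a=save('top','top0');b=save('wrist','wr0');save('scene','sc0')
print(a['camera_from_world'],a['fovy'],a['k1'])
cv2.imwrite('pics/top0x.png',cv2.resize(a['color'],(800,600),interpolation=cv2.INTER_CUBIC))
E
```

```text
0.0 [0.21730129 0.58523272 0.22156612] [[-9.37376574e-01  3.48315911e-01 -1.08824291e-03]
 [ 3.48317413e-01  9.37374794e-01 -1.86399014e-03]
 [ 3.70834055e-04 -2.12631465e-03 -9.99997671e-01]] [-0.12156054  0.46685715  0.68799755] 1.0033938225259866
[[-0.00892363 -0.99967596 -0.02383985 -0.00362848]
 [ 0.99644621 -0.01088667  0.08352505 -0.49787529]
 [-0.08375752 -0.02300978  0.99622047 -0.85163968]
 [ 0.          0.          0.          1.        ]] 54.56979300527332 -0.01902104023899131
```

View pics/top0x.png

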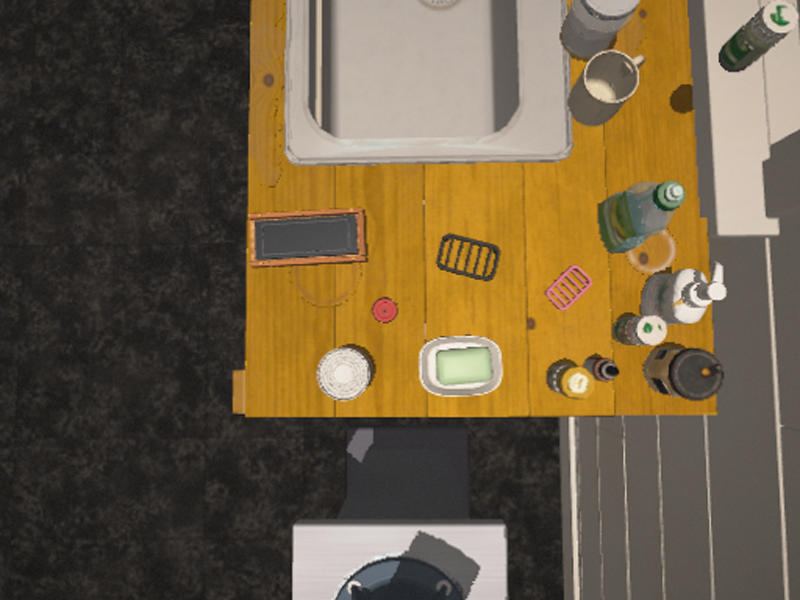

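View pics/sc0.png

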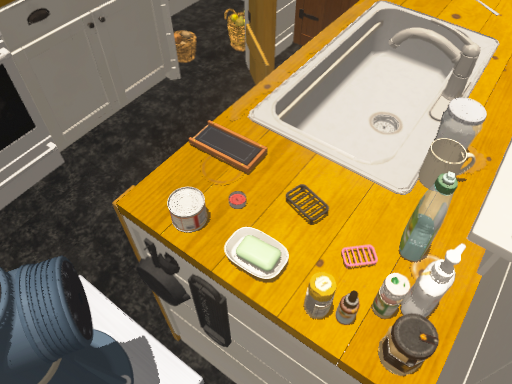

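The top view shows the caddy at (250–366, 210–268) in the enlarged picture. Its open end is on the left, almost at the counter's edge. The black trivet is at about (468, 257), the tin at (343, 372), the candle at (385, 310) and the soap at (460, 365). I ignore the pink trivet at (568, 287).

```bash
python3 - <<'E'
from h import *
c=load('top0');k=.64
def r(n,p,z): print(n,np.round(px2w(c,np.array(p)*k,z),4).tolist())
r('caddy corners',[(250,214),(364,209),(367,260),(251,267)],.02)
r('slab',[(256,221),(357,216),(358,252),(257,259)],.016)
r('edge',[(248,180),(247,300),(246,400)],0)
r('tin',[(343,373)],.058); r('candle',[(385,310)],.015)
# trivet dark segmentation
g=c['color'].max(2); m=np.zeros_like(g); x0,y0,x1,y1=275,142,325,186
m[y0:y1,x0:x1]=(g[y0:y1,x0:x1]<75)
n,l,st,ce=cv2.connectedComponentsWithStats(m); i=1+st[1:,4].argmax();print(st[i])
ys,xs=np.where(l==i);w=px2w(c,np.c_[xs,ys],.02)
R=cv2.minAreaRect((w[:,:2]*1000).astype(np.float32));print(R)
a=c['color'][120:190,150:330];b=load('wr0')['color']
cv2.imwrite('pics/t1.png',cv2.resize(a,None,fx=4.4,fy=4.4,interpolation=cv2.INTER_CUBIC))
E
```

```text
caddy corners [[0.6168, 0.2204, 0.02], [0.6219, 0.0456, 0.02], [0.5436, 0.0413, 0.02], [0.5351, 0.2178, 0.02]]
slab [[0.6066, 0.2121, 0.016], [0.6121, 0.0567, 0.016], [0.5566, 0.0553, 0.016], [0.5478, 0.2098, 0.016]]
edge [[0.6756, 0.2301, 0.0], [0.4863, 0.229, 0.0], [0.3336, 0.2287, 0.0]]
tin [[0.3768, 0.0732, 0.058]]
candle [[0.468, 0.0149, 0.015]]
[282 150  37  29 139]
((558.602294921875, -117.78669738769531), (94.52357482910156, 45.22173309326172), 54.83111572265625)
```

View pics/t1.png

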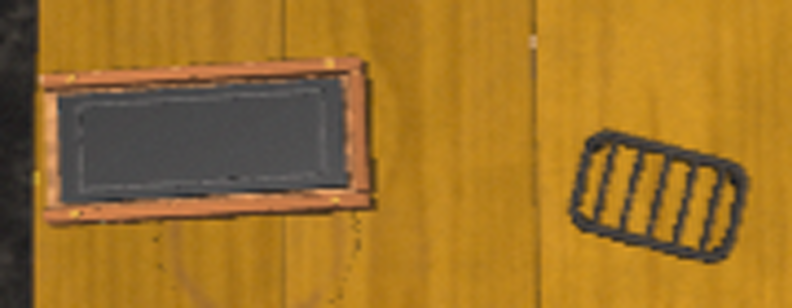

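The close crop shows the slab at about (60–348, 80–202) in the channel, with the mouth just inside the counter's edge at x≈38. The trivet's long axis slopes about 14° down to the right, centred near (661, 197). I'm moving in for a wrist view with the fingers shut.

Emit:
jog_arm --pt "4 -5 0" --pt "8 -10 0" --pt "12 -15 0" --pt "16 -20 0" --pt "20 -25 0" --pt "24 -29 0" --pt "28 -33 0" --pt "32 -38 0" --pt "36 -43 0" --pt "36 -43 0" --pt "36 -43 0" --pt "36 -43 0" --turn '[-7,-14,-21,-28,-35,-42,-50,-58,-67.4,-67.4,-67.4,-67.4]' --grip '[1,1,1,1,1,1,1,1,1,1,1,1]'

```text
time_s: 1.65
position: [0.5763, 0.1571, 0.2223]
tcp_rot: [[-0.041, 0.999, -0.001], [0.999, 0.041, 0.0], [0.0, -0.001, -1.0]]
force: [-0.2, -0.3, 0.0]
opening: 0.001
grasp_force: 0.0
```

```bash
python3 - <<'E'
from h import *
s=read_state();print(s['time_s'],s['position'],s['tcp_rot'],s['force'],s['opening'],s['joint_positions'])
b=save('wrist','wr1')
M=b['camera_from_world'];print(-M[:3,:3].T@M[:3,3],M[:3,:3])
cv2.imwrite('pics/wr1x.png',cv2.resize(b['color'],(800,600),interpolation=cv2.INTER_CUBIC))
E
```

```text
1.65 [0.57633472 0.15707351 0.22232148] [[-4.07196467e-02  9.99169549e-01 -1.45691483e-03]
 [ 9.99170566e-01  4.07200392e-02  2.40728349e-04]
 [ 2.99854065e-04 -1.44590404e-03 -9.99998910e-01]] [-0.17321987 -0.31548674  0.00122309] 0.0013851000807337671 [4.52559515e+00 2.81233955e+01 8.61420619e+01 2.22926897e-02
 6.58166708e+01 2.18272656e+00]
[0.57336971 0.24114425 0.3836833 ] [[ 0.9991989   0.0399579  -0.00221821]
 [-0.03876011  0.95247343 -0.30214568]
 [-0.00996033  0.30198961  0.95325918]]
```

View pics/wr1x.png

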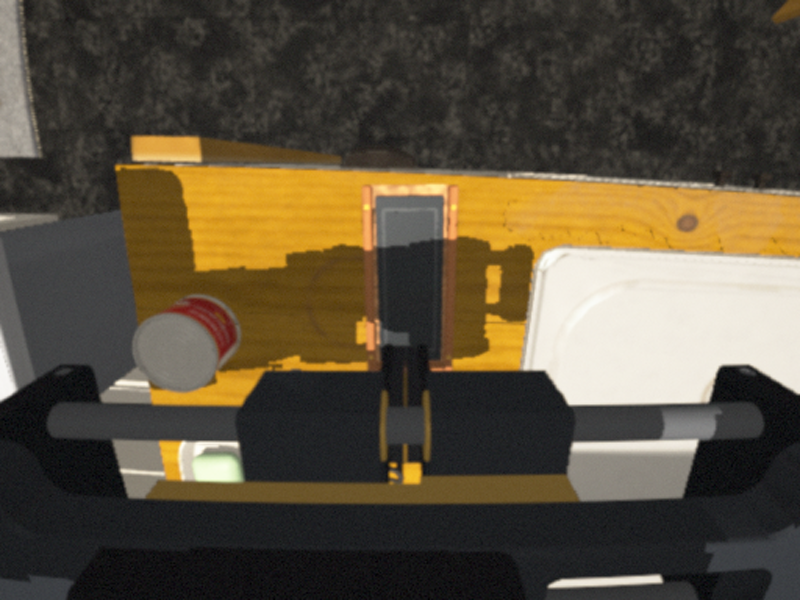

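The wrist view shows the slab's outer end at (377–445, 196), the mouth at (365–457, 186) and the counter's edge at y≈170 px. The tip hangs over the slab's inner part at (405, 350).

```bash
python3 - <<'E'
from h import *
c=load('wr1');k=.64
def r(n,p,z): print(n,np.round(px2w(c,np.array(p)*k,z),4).tolist())
r('mouth rails',[(363,186),(458,185)],.02)
r('mouth floor',[(377,186),(446,186)],.009)
r('slab',[(376,196),(446,195),(378,340),(443,355)],.016)
r('edge',[(250,168),(350,170),(510,176)],0)
t=load('top0')
# outline predicted from trivet fit for a few yaws
m=(t['color'].max(2)<80)
best=[]
dt=cv2.distanceTransform(255-(m*255).astype(np.uint8),cv2.DIST_L2,3)
from scipy.optimize import minimize
def rect(p):
    x,y,a=p;u=np.linspace(-1,1,40)
    # bar centre lines ~2.5 mm inside the outline, corners skipped
    a_,b_=.0235,.0405
    s=u*.7
    P=np.r_[np.c_[0*u+a_,s*b_],np.c_[0*u-a_,s*b_],np.c_[s*a_,0*u+b_],np.c_[s*a_,0*u-b_]]
    R=np.array([[np.cos(a),-np.sin(a)],[np.sin(a),np.cos(a)]])
    return np.c_[P@R.T+[x,y],np.full(160,.018)]
g=cv2.GaussianBlur(t['color'].max(2).astype(np.float32),(0,0),.8)
def cost(p):
    q=w2px(t,rect(p)).astype(np.float32);return cv2.remap(g,q[None,:,0],q[None,:,1],cv2.INTER_LINEAR).mean()
c0=px2w(t,[(300.2,164.8)],.02)[0];print(c0)
res=min((minimize(cost,[c0[0],c0[1],np.radians(a)],method='Nelder-Mead',options=dict(initial_simplex=np.array([[c0[0],c0[1],np.radians(a)],[c0[0]+.004,c0[1],np.radians(a)],[c0[0],c0[1]+.004,np.radians(a)],[c0[0],c0[1],np.radians(a+4)]]))) for a in(-20,-14,-8)),key=lambda r:r.fun)
print(res.x[:2],np.degrees(res.x[2]),res.fun)
E
```

```text
mouth rails [[0.5381, 0.2222, 0.02], [0.6183, 0.2262, 0.02]]
mouth floor [[0.5493, 0.222, 0.009], [0.6093, 0.2245, 0.009]]
slab [[0.549, 0.214, 0.016], [0.6091, 0.2173, 0.016], [0.5536, 0.0798, 0.016], [0.6167, 0.0666, 0.016]]
edge [[0.4353, 0.2334, 0.0], [0.5245, 0.2345, 0.0], [0.6665, 0.2353, 0.0]]
[ 0.54553371 -0.1124931   0.02      ]
[ 0.54705041 -0.110114  ] -15.827331975865501 94.16697692871094
```

Emit:
jog_arm --pt "0.2 -1.5 -4.5" --pt "0.5 -3 -9" --pt "0.5 -4 -13" --pt "0.5 -4 -16" --pt "0.5 -4 -18.5" --pt "0.5 -4 -19.5" --pt "0.5 -4 -19.7" --pt "0.5 -4 -19.7" --turn '[0,0,0,0,0,0,0,0]' --grip '[1,1,1,1,1,1,1,1]'

```text
time_s: 2.7
position: [0.5832, 0.1163, 0.0264]
tcp_rot: [[-0.039, 0.999, 0.002], [0.999, 0.039, 0.0], [-0.0, 0.002, -1.0]]
force: [-0.3, -0.0, -0.4]
opening: 0.005
grasp_force: 0.0
```

```bash
python3 - <<'E'
from h import *
s=read_state();print(s['time_s'],s['position'],s['force'])
b=save('wrist','wr2')
cv2.imwrite('pics/wr2x.png',cv2.resize(b['color'][0:288,64:448],(800,600),interpolation=cv2.INTER_CUBIC))
E
```

```text
2.7 [0.58323194 0.11630509 0.02644283] [-0.33510611 -0.02526179 -0.36060174]
```

View pics/wr2x.png

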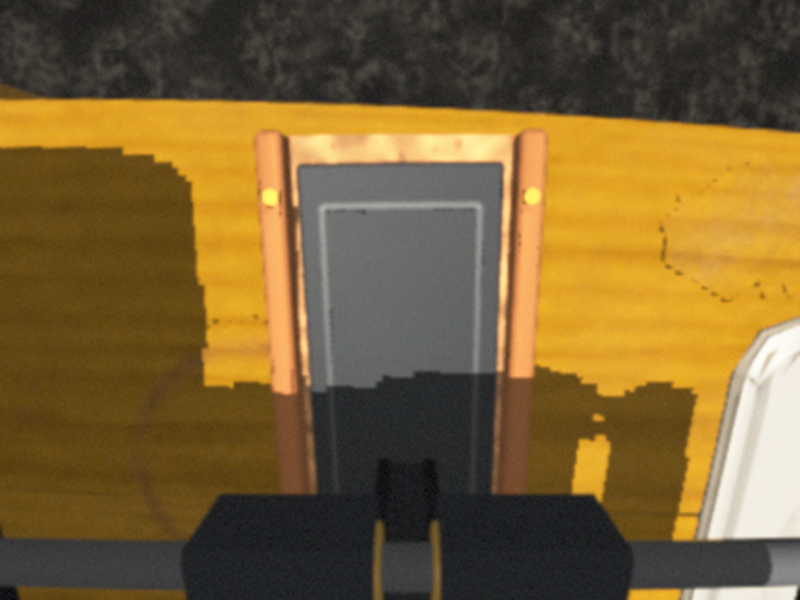

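This is clear: slab outer corners are at (298, 163) and (503, 163), rail ends at (255, 130) and (547, 130), and the counter's edge at y≈108. The tip is central over the slab.

```bash
python3 - <<'E'
from h import *
c=load('wr2')
f=lambda p:np.array(p)*.48+[64,0]
for z in (.012,.016,.02,.024):
    s=px2w(c,f([(298,164),(503,163)]),z);r=px2w(c,f([(255,133),(547,133)]),z);m=px2w(c,f([(290,135),(515,135)]),z)
    print(z,[np.round(x.mean(0)[:2],4).tolist()+[round(np.linalg.norm(x[0]-x[1]),4)] for x in(s,r,m)],np.degrees(np.arctan2(*(s[1]-s[0])[[1,0]])))
print(px2w(c,f([(250,102),(400,108),(550,115)]),0))
E
```

```text
0.012 [[0.5778, 0.2163, np.float64(0.0606)], [0.5776, 0.2248, np.float64(0.0853)], [0.5781, 0.2242, np.float64(0.0657)]] 2.4571463773869424
0.016 [[0.5778, 0.2159, np.float64(0.0592)], [0.5777, 0.2243, np.float64(0.0834)], [0.5781, 0.2236, np.float64(0.0642)]] 2.4571463773869295
0.02 [[0.5779, 0.2155, np.float64(0.0578)], [0.5777, 0.2237, np.float64(0.0814)], [0.5782, 0.2231, np.float64(0.0627)]] 2.4571463773869335
0.024 [[0.5779, 0.2152, np.float64(0.0564)], [0.5778, 0.2232, np.float64(0.0795)], [0.5782, 0.2226, np.float64(0.0612)]] 2.457146377386915
[[0.53059998 0.23370271 0.        ]
 [0.57690516 0.23338885 0.        ]
 [0.62340885 0.23350942 0.        ]]
```

Emit:
jog_arm --pt "0 0 -0.2" --pt "0 0 -0.4" --pt "0 0 -0.4" --pt "0 0 -0.4" --turn '[0,0,0,0]' --grip '[1,1,1,1]'

```text
time_s: 3.25
position: [0.5827, 0.1158, 0.0215]
tcp_rot: [[-0.039, 0.999, -0.0], [0.999, 0.039, -0.0], [0.0, -0.0, -1.0]]
force: [-0.5, 0.8, 0.7]
opening: 0.005
grasp_force: 0.0
```

Emit:
jog_arm --pt "0 0 -0.15" --pt "0 0 -0.3" --pt "0 0 -0.3" --turn '[0,0,0]' --grip '[1,1,1]'

```text
time_s: 3.62
position: [0.5828, 0.1158, 0.0193]
tcp_rot: [[-0.039, 0.999, 0.0], [0.999, 0.039, -0.0], [-0.0, 0.0, -1.0]]
force: [-1.1, 0.3, 5.1]
opening: 0.002
grasp_force: 2.6
```

Emit:
jog_arm --pt "0 0 -0.05" --pt "0 0 -0.1" --pt "0 0 -0.1" --turn '[0,0,0]' --grip '[1,1,1]'

```text
time_s: 4.0
position: [0.5827, 0.1158, 0.0192]
tcp_rot: [[-0.039, 0.999, 0.0], [0.999, 0.039, -0.0], [-0.0, 0.0, -1.0]]
force: [-2.5, -0.9, 10.5]
opening: 0.003
grasp_force: 5.4
```

Emit:
jog_arm --pt "0 0.2 0.02" --pt "-0.01 0.5 0.02" --pt "-0.03 0.9 0.02" --pt "-0.05 1.3 0.02" --pt "-0.07 1.7 0.02" --pt "-0.08 2 0.02" --pt "-0.08 2 0.02" --turn '[0,0,0,0,0,0,0]' --grip '[1,1,1,1,1,1,1]'

```text
time_s: 4.88
position: [0.5837, 0.1352, 0.0192]
tcp_rot: [[-0.039, 0.999, 0.004], [0.999, 0.039, -0.001], [-0.001, 0.004, -1.0]]
force: [-0.4, -2.7, 8.0]
opening: 0.006
grasp_force: 3.7
```

```bash
python3 - <<'E'
from h import *
b=save('wrist','wr3')
cv2.imwrite('pics/wr3x.png',cv2.resize(b['color'][0:288,64:448],(800,600),interpolation=cv2.INTER_CUBIC))
E
```

```text
(no output)
```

View pics/wr3x.png

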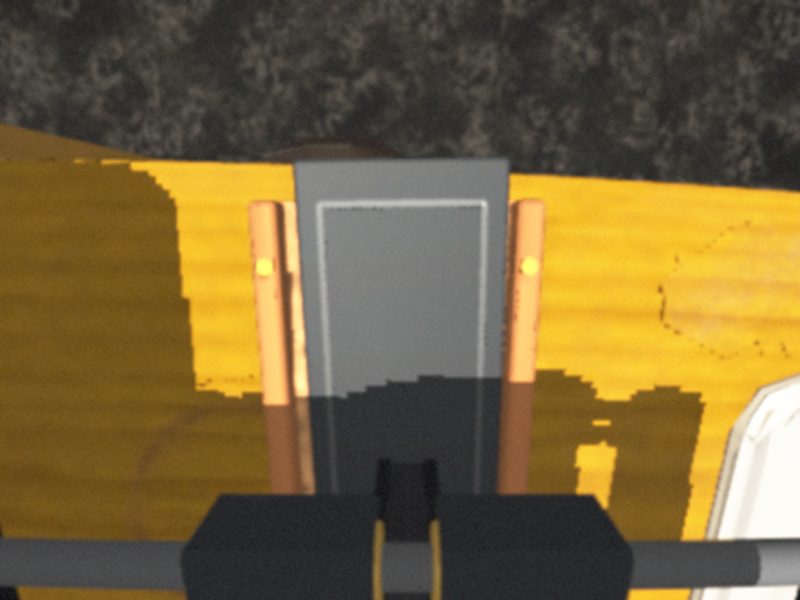

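The slab moves with the tip and its outer end is now at (296–508, 160), level with the counter's edge. It leans slightly towards the +x rail, so I'll steer a little to -x.

Emit:
jog_arm --pt "-0.05 0.3 0" --pt "-0.1 0.6 0" --pt "-0.15 1.0 0" --pt "-0.18 1.4 0" --pt "-0.2 1.8 0" --pt "-0.22 2.2 0" --pt "-0.25 2.6 0" --pt "-0.25 2.6 0" --turn '[0,0,0,0,0,0,0,0]' --grip '[1,1,1,1,1,1,1,1]'

```text
time_s: 5.92
position: [0.5812, 0.1614, 0.0192]
tcp_rot: [[-0.039, 0.999, 0.004], [0.999, 0.039, -0.001], [-0.001, 0.004, -1.0]]
force: [-0.8, -2.6, 7.9]
opening: 0.004
grasp_force: 3.7
```

Emit:
jog_arm --pt "-0.02 0.3 0" --pt "-0.04 0.6 0" --pt "-0.06 1.0 0" --pt "-0.08 1.4 0" --pt "-0.1 1.8 0" --pt "-0.11 2.2 0" --pt "-0.12 2.5 0" --pt "-0.12 2.5 0" --turn '[0,0,0,0,0,0,0,0]' --grip '[1,1,1,1,1,1,1,1]'

```text
time_s: 6.92
position: [0.5798, 0.1863, 0.0192]
tcp_rot: [[-0.039, 0.999, 0.003], [0.999, 0.039, -0.001], [-0.001, 0.003, -1.0]]
force: [0.6, -2.9, 7.5]
opening: 0.008
grasp_force: 3.6
```

```bash
python3 - <<'E'
from h import *
b=save('wrist','wr4')
cv2.imwrite('pics/wr4x.png',cv2.resize(b['color'][0:288,64:448],(800,600),interpolation=cv2.INTER_CUBIC))
E
```

```text
(no output)
```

View pics/wr4x.png

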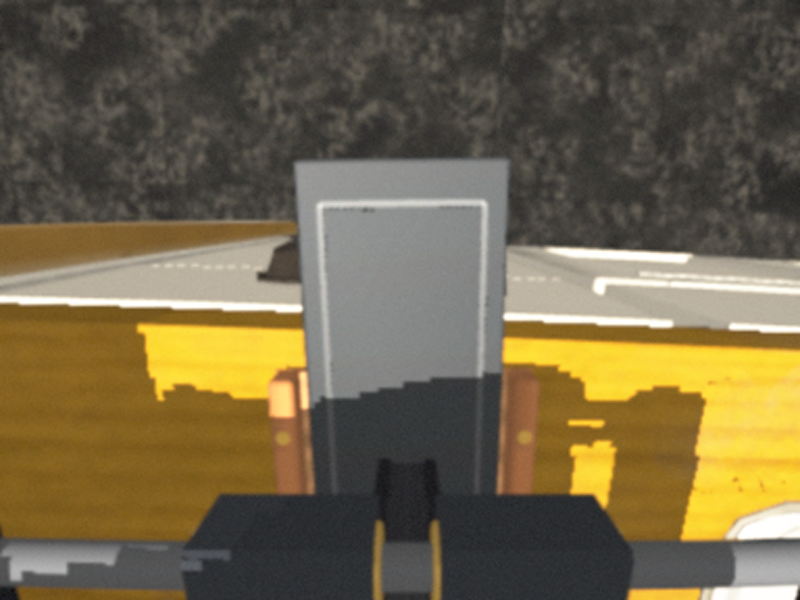

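The slab sticks out past the edge and is level: outer end at (296–508, 160), counter's edge at y≈315 px.

```bash
python3 - <<'E'
from h import *
c=load('wr4')
f=lambda p:np.array(p)*.48+[64,0]
s=px2w(c,f([(295,160),(509,159),(310,365),(500,365)]),.0192);print(s,s[:2].mean(0),np.linalg.norm(s[0]-s[1]),np.degrees(np.arctan2(*(s[1]-s[0])[[1,0]])))
print(px2w(c,f([(302,313),(505,321)]),0),px2w(c,f([(285,372),(525,372)]),.0232))
E
```

```text
[[0.54592396 0.28478289 0.0192    ]
 [0.60376426 0.28727059 0.0192    ]
 [0.54947669 0.22756916 0.0192    ]
 [0.60623107 0.22972596 0.0192    ]] [0.57484411 0.28602674 0.0192    ] 0.057893768719390726 2.4627609637882983
[[0.5438989  0.23983793 0.        ]
 [0.61014658 0.239738   0.        ]] [[0.54277204 0.22624813 0.0232    ]
 [0.6130243  0.22891564 0.0232    ]]
```

Emit:
jog_arm --pt "0 0 0.5" --pt "0 0 2" --pt "0 0.5 4" --pt "-0.1 3 5" --pt "-0.25 6.1 5" --pt "-0.25 6.1 5" --pt "-0.25 6.1 5" --pt "-0.25 6.1 5" --pt "-0.25 6.1 5" --pt "-0.25 6.1 5" --pt "-0.25 6.1 5" --turn '[0,0,0,0,0,0,0,0,0,0,0]' --grip '[1,1,1,1,0,0,0,0,0,0,0]'

```text
time_s: 8.35
position: [0.5757, 0.2476, 0.0677]
tcp_rot: [[-0.038, 0.999, -0.0], [0.999, 0.038, -0.0], [-0.0, -0.0, -1.0]]
force: [-0.6, 0.2, -0.3]
opening: 0.717
grasp_force: 0.0
```

```bash
python3 - <<'E'
from h import *
b=save('wrist','wr5');s=read_state();print(s['position'],s['force'],s['opening'])
t=save('top','top5')
a=cv2.resize(b['color'][90:384,64:448],(768,588),interpolation=cv2.INTER_CUBIC)
d=cv2.resize(t['color'][110:190,130:250],(300,200),interpolation=cv2.INTER_CUBIC)
a[-200:,-300:]=d
cv2.imwrite('pics/wr5x.png',a)
E
```

```text
[0.57570937 0.24767064 0.06771032] [-0.53912811  0.29227658  0.17827082] 0.7623837039614955
```

View pics/wr5x.png

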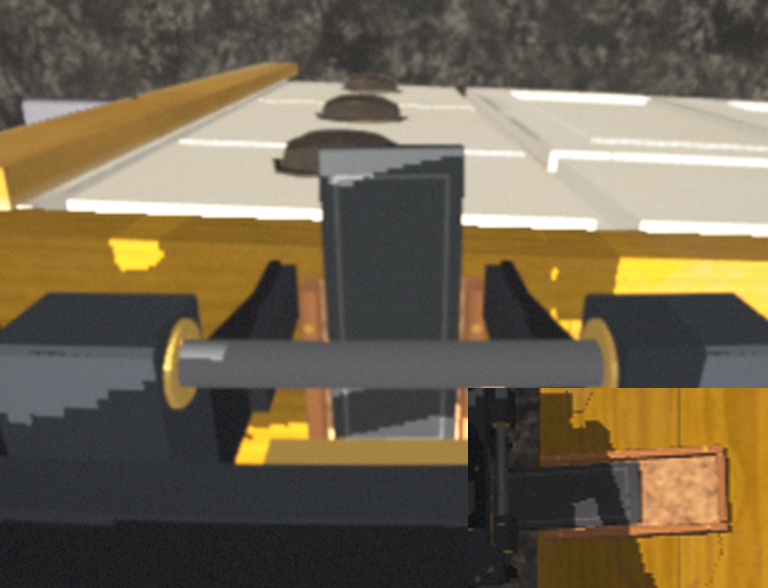

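The fingers straddle the protruding slab (slab 320–463, fingers at 295 and 487). The inset shows the caddy's cork bared behind it, with the slab level and still supported. Next I lower the fingers.

Emit:
jog_arm --pt "0 0 0" --pt "0 0 0" --pt "0 0 -1.5" --pt "0 0 -3" --pt "0 0 -4.5" --pt "0 0 -5.5" --pt "0 0 -6.2" --pt "0 0 -6.6" --pt "0 0 -6.6" --pt "0 0 -6.6" --turn '[0,0,0,0,0,0,0,0,0,0]' --grip '[0,0,0,0,0,0,0,0,0,0]'

```text
time_s: 9.7
position: [0.576, 0.248, 0.0022]
tcp_rot: [[-0.039, 0.999, 0.001], [0.999, 0.039, 0.0], [0.0, 0.001, -1.0]]
force: [0.1, 0.1, -0.1]
opening: 1.002
grasp_force: 0.0
```

Emit:
jog_arm --pt "0 0 0" --pt "0 0 0" --pt "0 0 0" --pt "0 0 0" --pt "0 0 0" --pt "0 0 0" --turn '[0,0,0,0,0,0]' --grip '[1,1,1,1,1,1]'

```text
time_s: 10.45
position: [0.5758, 0.2479, 0.0018]
tcp_rot: [[-0.039, 0.999, 0.0], [0.999, 0.039, 0.0], [0.0, 0.0, -1.0]]
force: [-0.2, 0.7, 1.1]
opening: 0.683
grasp_force: 30.0
```

Emit:
jog_arm --pt "0 0 0.2" --pt "0 0 0.6" --pt "0 0 1.2" --pt "0 0 2" --pt "0 0 3" --pt "0 0 4" --pt "0 0 5.5" --pt "0 0 7" --pt "0 0 8" --pt "0 0 8" --pt "0 0 8" --turn '[0,0,0,0,0,0,0,0,0,0,0]' --grip '[1,1,1,1,1,1,1,1,1,1,1]'

```text
time_s: 11.82
position: [0.5753, 0.2478, 0.0815]
tcp_rot: [[-0.039, 0.999, -0.001], [0.999, 0.039, -0.0], [-0.0, -0.001, -1.0]]
force: [-0.2, 0.2, -1.1]
opening: 0.685
grasp_force: 30.0
```

```bash
python3 - <<'E'
from h import *
b=save('wrist','wr6');s=read_state();print(s['position'],s['force'],s['moment'],s['opening'],s['grasp_force'])
t=save('top','top6');sc=save('scene','sc6')
a=cv2.resize(b['color'][60:330,64:448],(640,450),interpolation=cv2.INTER_CUBIC)
d=cv2.resize(sc['color'][70:270,110:350],(480,400),interpolation=cv2.INTER_CUBIC)
o=np.zeros((600,800,3),np.uint8);o[:450,:640]=a;o[-260:,-400:]=d[100:360,20:420]
cv2.imwrite('pics/wr6x.png',o)
E
```

```text
[0.57514958 0.2477153  0.08120589] [-0.03545288 -0.42222747 -1.20221839] [-0.03991801  0.06057701 -0.01650111] 0.6830204217043379 29.957089126110077
```

View pics/wr6x.png

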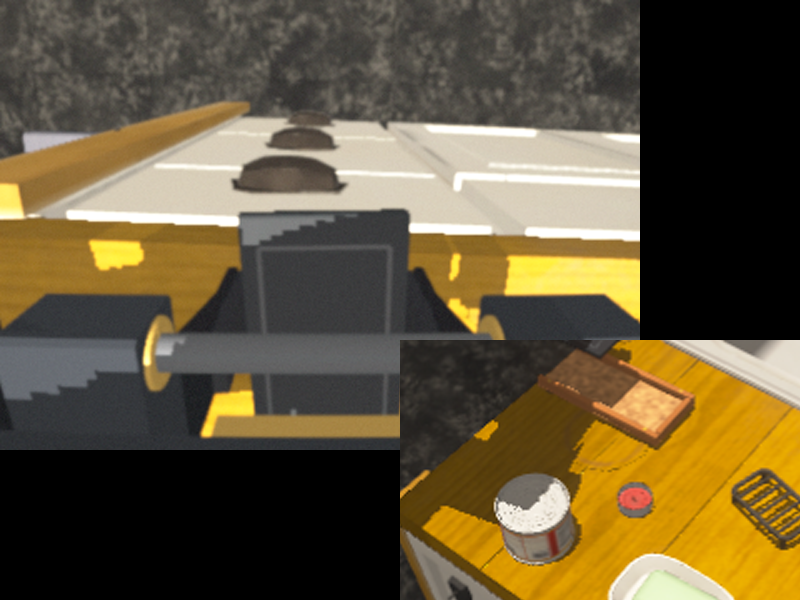

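The slab is pinched (opening 0.683, about 59 mm) and clear of the caddy. The tin, candle and soap are undisturbed. Next I check the slab's tilt and refine the trivet's pose numerically.

```bash
cat > tr.py <<'E'
from h import *
from scipy.optimize import minimize
def ring(p,b=.003,z=.018):
    x,y,a=p;u=np.linspace(-1,1,60)*.72;o=np.ones(60);A,B=.0255-b,.0425-b
    P=np.r_[np.c_[A*o,u*B],np.c_[-A*o,u*B],np.c_[u*A,B*o],np.c_[u*A,-B*o]]
    R=np.array([[np.cos(a),-np.sin(a)],[np.sin(a),np.cos(a)]])
    return np.c_[P@R.T+[x,y],np.full(len(P),z)]
def val(c,P):
    q=w2px(c,P).astype(np.float32);g=cv2.GaussianBlur(c['color'].max(2).astype(np.float32),(0,0),.7)
    return cv2.remap(g,q[None,:,0],q[None,:,1],cv2.INTER_LINEAR).mean()
# dark bar on ring, bright wood just outside the outline
def fit(cs,outer=True):
    def cost(p): return sum(val(c,ring(p))-(val(c,ring(p,-.003,.02)) if outer else 0) for c in cs)
    best=None
    for x in(.540,.547,.553):
      for y in(-.116,-.109):
        for a in(-20,-14,-9):
          a=np.radians(a);s=np.array([[x,y,a],[x+.004,y,a],[x,y+.004,a],[x,y,a+.08]])
          r=minimize(cost,s[0],method='Nelder-Mead',options=dict(initial_simplex=s))
          if best is None or r.fun<best.fun: best=r
    return np.round([*best.x[:2]*1000,np.degrees(best.x[2]),best.fun],1)
E
python3 - <<'E'
from tr import *
t,s=load('top0'),load('sc0')
print('top',fit([t]),fit([t],False));print('scene',fit([s]),fit([s],False));print('both',fit([t,s]))
g=t['color'].max(2)
for th in(90,110,130):
    m=g[142:186,272:330]<th;n,l,st,ce=cv2.connectedComponentsWithStats(m.astype(np.uint8));
    ys,xs=np.where(l==1+st[1:,4].argmax());w=px2w(t,np.c_[xs+272,ys+142],.02);R=cv2.minAreaRect((w[:,:2]*1000).astype(np.float32));print(th,len(xs),R)
c=load('wr6');p=[(208,187.2),(308.8,186)]
for z in(.093,.096,.0986,.102):
    w=px2w(c,p,z);print(z,w[:,:2],np.linalg.norm(w[0]-w[1]))
E
```

```text
top [ 543.7 -119.6  -14.7  -34.3] [ 547.1 -110.4  -16.8  106.6]
scene [ 533.1 -117.   -15.3  -51.7] [ 539.4 -118.3  -16.2  121.7]
both [ 544.3 -119.9  -15.1  -82.2]
90 361 ((546.3621826171875, -109.61404418945312), (88.21327209472656, 56.43944549560547), 75.03726196289062)
110 397 ((546.7894897460938, -110.05184936523438), (88.74229431152344, 57.497798919677734), 75.2762451171875)
130 477 ((546.6326904296875, -110.8408203125), (90.44522094726562, 57.596717834472656), 75.03416442871094)
0.093 [[0.54402423 0.28467441]
 [0.6030591  0.28767824]] 0.05911124343117271
0.096 [[0.54459228 0.28562031]
 [0.60244489 0.28856398]] 0.057927453312400026
0.0986 [[0.54508458 0.2864401 ]
 [0.60191257 0.28933163]] 0.056901501876130425
0.102 [[0.54572837 0.28751212]
 [0.60121646 0.29033548]] 0.05555987307485455
```

Emit:
jog_arm --pt "0 -1 2" --pt "0 -3 4" --pt "-0.5 -6 6" --pt "-0.8 -10 7" --pt "-1.2 -15 7" --pt "-1.6 -20 7" --pt "-2 -25 7" --pt "-2.3 -30 7" --pt "-2.5 -34.5 7" --pt "-2.7 -38 7" --pt "-2.7 -40.3 7" --pt "-2.7 -40.3 7" --turn '[0,0,0,0,0,0,0,0,0,0,0,0]' --grip '[1,1,1,1,1,1,1,1,1,1,1,1]'

```text
time_s: 13.48
position: [0.5489, -0.1573, 0.1527]
tcp_rot: [[-0.035, 0.999, 0.002], [0.999, 0.035, -0.001], [-0.001, 0.002, -1.0]]
force: [0.1, -0.5, -1.5]
opening: 0.687
grasp_force: 30.0
```

```bash
python3 - <<'E'
from tr import *
c=save('wrist','wr7');s=read_state();print(s['position'],s['tcp_rot'][:,1],s['force'],s['opening'])
q=w2px(c,ring([.548,-.111,np.radians(-15)],0,.02));print(q.min(0),q.max(0))
print('fit',fit([c]),fit([c],False))
x0,y0=np.maximum(q.min(0).astype(int)-12,0);x1,y1=q.max(0).astype(int)+12
g=c['color'].max(2)
for th in(60,80,100):
    m=(g[y0:y1,x0:x1]<th).astype(np.uint8);n,l,st,ce=cv2.connectedComponentsWithStats(m);print(th,st[1:][st[1:,4]>40].tolist())
v=c['color'].copy()
for z,col in((.02,(0,255,255)),):
    for p in w2px(c,ring([.548,-.111,np.radians(-15)],0,z)): cv2.circle(v,tuple(int(round(4*k)) for k in p),1,col,-1,shift=2)
cv2.imwrite('pics/wr7x.png',cv2.resize(v[60:330,64:448],(800,562),interpolation=cv2.INTER_CUBIC))
E
```

```text
[ 0.54847456 -0.15560625  0.15238676] [9.99318620e-01 3.69053859e-02 5.37222090e-04] [-0.28807059  0.13974152 -2.05414914] 0.681154847543378
[229.58436563  96.96877484] [290.61530625 181.61443624]
fit [ 548.4 -106.6  -15.6  -53.8] [ 545.3 -117.4  -15.3   91. ]
60 [[11, 45, 53, 51, 700], [0, 102, 85, 7, 434]]
80 [[10, 43, 55, 54, 962], [0, 101, 85, 8, 570]]
100 [[9, 9, 67, 89, 1868], [0, 100, 85, 9, 672]]
```

View pics/wr7x.png

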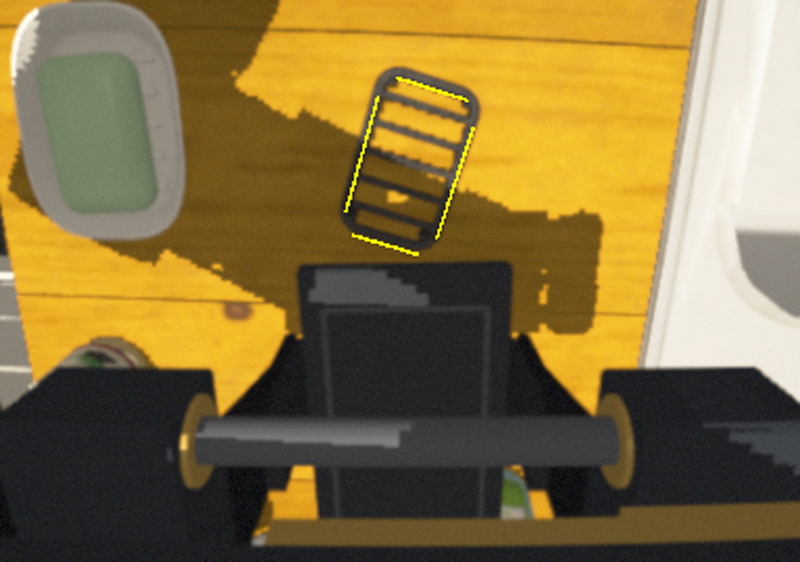

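The trivet outline is clear: top edge around (385–475, 67–95), bottom edge around (352–425, 228–249). That is about 4 mm further to +y than the drawn rectangle and agrees with the fit of (548.4, −106.6) mm, −15.6°. I use that fit.

```bash
python3 - <<'E'
from h import *
c=load('wr7');f=lambda p:np.array(p)*.48+[64,60]
w=px2w(c,f([(300,266),(512,262)]),.152+.0174);print(w,w.mean(0),np.linalg.norm(w[0]-w[1]),np.degrees(np.arctan2(*(w[1]-w[0])[[1,0]])))
# trivet from read-off outline edges: top, bottom, left, right midpoints
t=px2w(c,f([(435,79),(390,239),(361,151),(459,172)]),.02);print(t[:2].mean(0),t[2:].mean(0),np.linalg.norm(t[0]-t[1]),np.linalg.norm(t[2]-t[3]))
E
```

```text
[[ 0.51866245 -0.11887107  0.1694    ]
 [ 0.57621399 -0.11574647  0.1694    ]] [ 0.54743822 -0.11730877  0.1694    ] 0.05763629714991976 3.1076620143662845
[ 0.55016864 -0.10732884  0.02      ] [ 0.54945731 -0.10707167  0.02      ] 0.08615601476712571 0.052362847170076374
```

Emit:
jog_arm --pt "0 1 0" --pt "0.2 3 0" --pt "0.5 5 -1" --pt "0.8 7 -3" --pt "1 8.7 -5" --pt "1 8.7 -7.5" --pt "1 8.7 -9.5" --pt "1 8.7 -11" --pt "1 8.7 -12" --pt "1 8.7 -12" --pt "1 8.7 -12" --turn '[-3,-8,-13,-17.7,-17.7,-17.7,-17.7,-17.7,-17.7,-17.7,-17.7]' --grip '[1,1,1,1,1,1,1,1,1,1,1]'

```text
time_s: 14.9
position: [0.5591, -0.0683, 0.0323]
tcp_rot: [[0.267, 0.964, 0.001], [0.964, -0.267, -0.0], [-0.0, 0.001, -1.0]]
force: [0.7, -0.9, -1.9]
opening: 0.683
grasp_force: 30.0
```

Emit:
jog_arm --pt "0.1 -0.07 -0.5" --pt "0.1 -0.07 -1" --pt "0.1 -0.07 -1.5" --pt "0.1 -0.07 -1.8" --pt "0.1 -0.07 -2" --pt "0.1 -0.07 -2" --pt "0.1 -0.07 -2" --turn '[0,0,0,0,0,0,0]' --grip '[1,1,1,1,1,1,1]'

```text
time_s: 15.78
position: [0.5597, -0.0689, 0.0118]
tcp_rot: [[0.267, 0.964, 0.0], [0.964, -0.267, -0.0], [-0.0, 0.0, -1.0]]
force: [0.3, -0.3, -2.0]
opening: 0.687
grasp_force: 30.0
```

Emit:
jog_arm --pt "0 0 -0.05" --pt "0 0 -0.1" --pt "0 0 -0.1" --turn '[0,0,0]' --grip '[1,1,1]'

```text
time_s: 16.15
position: [0.5596, -0.0688, 0.0108]
tcp_rot: [[0.267, 0.964, -0.0], [0.964, -0.267, 0.0], [0.0, -0.0, -1.0]]
force: [0.3, -0.3, -1.0]
opening: 0.688
grasp_force: 30.0
```

Emit:
jog_arm --pt "0 0 -0.05" --pt "0 0 -0.08" --pt "0 0 -0.08" --turn '[0,0,0]' --grip '[1,1,1]'

```text
time_s: 16.52
position: [0.5597, -0.0689, 0.0101]
tcp_rot: [[0.267, 0.964, 0.0], [0.964, -0.267, -0.0], [0.0, 0.0, -1.0]]
force: [-0.1, 0.8, 0.3]
opening: 0.682
grasp_force: 30.0
```

```bash
python3 - <<'E'
from tr import *
c=save('wrist','wr8');s=read_state();print(s['position'],s['force'],s['moment'])
E
```

```text
[ 0.55973111 -0.06884104  0.01005521] [-0.09990998  0.53888031 -0.74761142] [-0.04578243  0.09286336 -0.03288697]
```

Emit:
jog_arm --pt "0 0 -0.05" --pt "0 0 -0.05" --pt "0 0 -0.05" --turn '[0,0,0]' --grip '[1,1,1]'

```text
time_s: 16.95
position: [0.5597, -0.0689, 0.01]
tcp_rot: [[0.267, 0.964, 0.0], [0.964, -0.267, -0.0], [-0.0, 0.0, -1.0]]
force: [-1.5, 0.6, 5.7]
opening: 0.68
grasp_force: 30.0
```

Contact: the slab rests on the trivet. I'll ease off slightly, release, then raise the arm.

Emit:
jog_arm --pt "0 0 0.05" --pt "0 0 0.05" --pt "0 0 0.05" --pt "0 0 0.05" --pt "0 0 0.05" --pt "0 0 0.05" --pt "0 0 0.05" --turn '[0,0,0,0,0,0,0]' --grip '[1,0.2,0.15,0.1,0,0,0]'

```text
time_s: 17.82
position: [0.5597, -0.0688, 0.01]
tcp_rot: [[0.267, 0.964, 0.0], [0.964, -0.267, -0.0], [0.0, 0.0, -1.0]]
force: [-0.9, -0.0, -0.9]
opening: 0.998
grasp_force: 0.0
```

Emit:
jog_arm --pt "0 0 0.5" --pt "0 0 1.5" --pt "0 0 3" --pt "0 0 5" --pt "0 0 8" --pt "0 0 11" --pt "0 4 14" --pt "0 10 16" --pt "0 15 16" --pt "0 20 16" --pt "0 20 16" --pt "0 20 16" --turn '[0,0,0,0,0,0,0,0,0,0,0,0]' --grip '[0,0,0,0,0,0,0,0,0,0,0,0]'

```text
time_s: 19.32
position: [0.5596, 0.1309, 0.1707]
tcp_rot: [[0.266, 0.964, 0.001], [0.964, -0.266, -0.001], [-0.0, 0.001, -1.0]]
force: [-0.2, -0.1, 0.5]
opening: 0.997
grasp_force: 0.0
```

```bash
python3 - <<'E'
from tr import *
t=save('top','top9');c=save('wrist','wr9');s=read_state();print(s['position'],s['opening'],s['force'])
# slab in top view: dark blob around trivet
for z in(.027,):
  for th in(70,90,110):
    g=t['color'].max(2);x0,y0,x1,y1=260,125,345,200
    m=(g[y0:y1,x0:x1]<th).astype(np.uint8);n,l,st,ce=cv2.connectedComponentsWithStats(m);i=1+st[1:,4].argmax()
    ys,xs=np.where(l==i);w=px2w(t,np.c_[xs+x0,ys+y0],z);print(th,len(xs),cv2.minAreaRect((w[:,:2]*1000).astype(np.float32)))
# candle shift check
a=load('top0')['color'].astype(int);d=np.abs(a-t['color']).max(2)
for n,(u,v) in dict(candle=(246,198),tin=(220,238),soap=(294,234),pink=(364,184)).items(): print(n,d[v-12:v+12,u-12:u+12].mean())
E
```

```text
[0.55977346 0.12993086 0.17031415] 0.9993924431409278 [ 0.41795629 -0.82637228 -0.88857622]
70 3 ((530.5846557617188, -62.224586486816406), (4.658022403717041, 1.4826656524746795e-06), 89.32579803466797)
90 1431 ((547.8367309570312, -108.64244842529297), (153.67413330078125, 60.76535415649414), 75.55055236816406)
110 1688 ((548.0501708984375, -108.77244567871094), (153.76107788085938, 61.5120964050293), 75.44546508789062)
candle 39.498263888888886
tin 112.90104166666667
soap 11.269097222222221
pink 10.375
```

```bash
python3 -c "
from rig import *
print(hand_in())"
```

```text
the job is handed in; nothing more can be done
None
```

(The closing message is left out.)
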